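Lay the rod holder down against the bench stop

TASK

Tip the tall white rod holder over towards the low cork-topped bench stop and lay it down gently on its side, so that its tube rests across the cork and the screw holes under its foot can be reached. Only push and steady it with the fingertips (its open top is handy for that) all the way down: do not let it fall, do not pick it up or drag it, and keep the foot edge nearest the stop down on the slate where it stands. Leave it lying there, let go, and leave everything else on the shelf alone.

Things in the scene. Friction and masses are not known exactly. Their poses are not given: they have to be found in the camera images.
- holder: Loose tall rod holder: white square tube, 64 mm outside, 56 mm inside, blue band, open at the top, hollow down to a grey steel foot plate 90 x 90 x 8 mm; 200 mm tall, 0.4-0.65 kg, centre of mass 70 mm up: it balances when tipped about 33 degrees about a foot edge. Origin: centre of the foot's underside; z up along the tube, x square to a foot edge and pointing within 6 degrees at the stop.
- holder_mouth (a point): Centre of the holder's open top, in the plane of the rim, 200 mm above the foot's underside; axes as the holder's.
- holder_toe (a point): Middle of the lower foot edge nearest the stop (45 mm along the holder's x from its origin, on the underside): the edge about which the holder tips; axes as the holder's.
- stop: Low fixed bench stop: green bar 40 mm deep (x), 200 mm long (y), 45 mm high with its cork top. Origin: centre of its underside; z up; x points away from the holder, whose foot edge stands 75 to 105 mm from the bar's near (-x) face, within 15 mm of its middle. The laid holder leans on the bar's near top edge, mouth beyond the bar, 67 to 74 degrees from upright.
- cap: Walnut rod-end cap, 36 mm across, 38 mm tall, standing loose; origin under its centre. Leave alone.
- guide_a: White ceramic rod guide, a ring 30 mm across, 9 mm high, with a steel foot 30 mm long along its x, lying loose; origin under the ring's centre. Leave alone.
- guide_b: The second, identical rod guide. Leave alone.
- lure: Chrome spoon lure, about 61 x 26 x 5 mm, lying loose, long along its x; origin under its centre. Leave alone.
- jar: Amber glass jar with a dark lid, 60 mm across, 85 mm tall, standing loose; origin under its centre. Leave alone.
There are look-alikes about, which are no part of the job. Several things have the shape of the stop; the one meant has the colours described above.

How it is judged (in metres and radians):
At the end, for the whole second after the job is handed in: The holder lies at rest on its side, 60 to 78 degrees from upright, foot edge on the slate (within 8 mm) on the near side of the stop, tube resting on the stop, mouth beyond the bar, and both mouth and foot edge within 60 mm sideways of the bar's middle (angle between holder's own z axis and vertical between 1.05 and 1.36 rad and contact force between holder and stop above 0.3 N and x of holder_mouth in the frame of stop above 0.02 m and y of holder_mouth in the frame of stop between -0.06 and 0.06 m and x of holder_toe in the frame of stop below -0.05 m and y of holder_toe in the frame of stop between -0.06 and 0.06 m and height (world z) of holder_toe below 0.008 m and linear speed of holder below 0.01 m/s and angular speed of holder below 0.05 rad/s); the robot touches nothing.
It fails at once if the holder falls or is flung (turns faster than 2.5 rad/s) (angular speed of holder above 2.5 rad/s).
It fails at once if the holder is lifted: its pivot edge rises more than 20 mm (height (world z) of holder_toe above 0.02 m).
It fails at once if the holder's pivot edge is dragged or carried more than 50 mm (distance of holder_toe from where it was at the start of the episode above 0.05 m).
It fails at once if a bystander is moved more than 15 mm (distance of any of cap, guide_a, guide_b, lure, jar from where it was at the start of the episode above 0.015 m).
It also fails if it takes over 48 s, if anything falls off the work surface, if the arm or the gripper's body presses on something with over 40 N, if the wrist force passes 120 N, or if a joint passes its speed limit or range.

ROBOT

A 6-joint arm with a two-finger parallel gripper is mounted at the origin on the work surface. World frame = base frame: x ahead of the robot, y to its left, z up, the work surface at z = 0. Lengths are in m, angles in degrees, forces in N, time in s.
With the tool pointing down it reaches from about 0.35 to 0.95 m from the base axis. Payload 17.4 kg.
Tool frame: the origin (TCP) lies at the very end of the fingers, on their centre line; the grasp point (between the pads) lies 19 mm behind it; z points along the fingers, y is the direction in which the jaws open and shut (so a half turn about z gives the same grasp; the last joint's range is limited). The gripper opens to 93 mm and grips with 3 to 60 N. Pads are 15 mm wide; open, the fingers measure 128 mm over their backs; the gripper's body (75 mm by 188 mm) begins 65 mm behind the grasp point.
Start: joints at [65.902, 6.646, 82.598, -0, 90.757, -2.166], TCP at [0.252, 0.626, 0.219] pointing down, gripper open.
Joint ranges: [-162.19, 162.19], [-47.58, 125.68], [4.15, 143.07], [-65.23, 245.23], [0.69, 171.88], [-170.13, 170.13]. Speed limits (degrees/s): [108.29, 108.29, 127.2, 180, 180, 180].

INTERFACE

Orientations are given as a 3x3 rotation matrix whose columns are the frame's x, y, z axes.
In Python, from workcell import r, effector, solver, imaging, spotter, read_time, read_joint_pos, read_dq, read_effort, read_tcp_pos, read_eef_rot, read_contact_force, read_wrist_torque, read_finger_gap gives the robot as it stands. Calls block until the motion is done:
- r.goto(position, orientation): joint-space move of the TCP to a pose.
- r.movel(position, attitude=None, velocity=0.15, contact_N=None): straight line of the TCP; attitude=None keeps the orientation; velocity is the mean speed in m/s. With contact_N (N) it stops when the force on the tool has changed by that much, and returns True; else False.
- r.goto_joints(angles): joint-space move.
- effector.grip(opening, squeeze=None): finger opening in m; squeeze is the grip in N (None keeps the last); returns when the fingers have stopped.
- r.wait(seconds).
- solver.ik(position, orientation): joint angles nearest the present ones, or None.
- imaging.grab_frame(name): name is "side" or "top"; returns the picture (480x640x3 uint8, red, green, blue); there is no depth.
- imaging.camera_params(name): a dict with "camera_matrix" (3x3 intrinsics, pixels), "R" (3x3) and "t" (3): a world point X has camera coordinates R X + t. Camera axes: x right, y down, z forward; pixel columns grow to the right and rows downward; lengths in m; the calibration is good to about 2 mm. A picture is of the moment at which its call begins. camera_params takes no time and is no camera call.
A pose or a line that the arm cannot do raises r.PlanningError and nothing moves.
- r.job_done(): hands the job in, once; it reports no verdict.
Trained networks look in the newest picture that a camera, given by its name, has taken for a name from the list of things; names that differ only in an ending like _2 or _b are one class to them, and where a whole thing is asked for, a point or a joint stands for the part that bears it (a point fixed in the world has none). Each returns a list of dicts, best first, with "confidence" (0 to 1); they miss things now and then, are a little off and sometimes report something else, mostly with a low value. They report only what shows in the picture. A call takes as long as a camera call. They do not tell look-alikes from the thing itself.
- spotter.search_frame(camera, query): "centre" ([column, row] in pixels, amid what is visible of it).
- spotter.outline_of(camera, query): "region" (480x640 bool, what is visible of it) and "centre" ([column, row] in pixels, amid what is visible of it).
- spotter.spot_point(camera, query): "centre" ([column, row] in pixels: a listed point, or the origin of a listed thing).
Readings, each from a call of its own:
- read_time(): time.
- read_joint_pos(): joint angles.
- read_dq(): joint speeds.
- read_effort(): joint torques, N m.
- read_tcp_pos(): TCP position.
- read_eef_rot(): TCP orientation.
- read_contact_force(): force on the tool from outside, world axes, zero at the start.
- read_wrist_torque(): the same for the moment, N m.
- read_finger_gap(): finger opening in m.
Only numpy, scipy, OpenCV 4.12 (cv2) and the standard library are available. Lean on these libraries where they do the work, as an engineer would, in place of code of your own. Each camera call takes 0.05 s, during which the arm holds its last target. There are 200 camera calls.

## Working session

There is one attempt and no reset: what is moved stays moved. The work goes in short steps, each a Python script; the robot and the scene stay as the last script left them, time stands still between calls to the robot, and variables do not carry over. Pictures are saved under pics/ and viewed, about 8 in all and at most 12, crops included, and the job is handed in when it is done.

```bash
ls; mkdir -p pics
python3 - <<'E'
from workcell import *
import cv2, numpy as np
for n in("side","top"):
    im=imaging.grab_frame(n); cv2.imwrite(f"pics/{n}0.png",im[:,:,::-1])
    p=imaging.camera_params(n); print(n,p["camera_matrix"].tolist(),(-p["R"].T@p["t"]).round(3),p["R"].round(3).tolist())
    for q in("holder_mouth","holder_toe","holder","stop","jar","cap","lure","guide_a"):
        print(q,[(np.round(d["centre"],1).tolist(),round(d["confidence"],2)) for d in spotter.spot_point(n,q)])
print(read_time())
E
```

```text
pics
side [[526.240106079168, 0.0, 314.6923699590149], [0.0, 526.240106079168, 238.39084895811632], [0.0, 0.0, 1.0]] [ 0.166 -0.513  0.884] [[0.796, -0.605, 0.006], [-0.445, -0.591, -0.672], [0.41, 0.533, -0.74]]
holder_mouth [([356.6, 275.6], 0.67)]
holder_toe [([337.5, 326.4], 0.73)]
holder [([352.3, 344.1], 0.65)]
stop [([299.4, 292.2], 0.75), ([306.3, 456.5], 0.68), ([211.5, 222.0], 0.6)]
jar [([316.0, 220.6], 0.64)]
cap [([287.1, 359.4], 0.76), ([317.1, 221.0], 0.4)]
lure [([222.2, 275.7], 0.63)]
guide_a [([370.4, 267.6], 0.48)]
top [[466.34210395930796, 0.0, 324.77242077150106], [0.0, 466.34210395930796, 233.7132697918771], [0.0, 0.0, 1.0]] [0.525 0.017 0.985] [[-0.019, -1.0, 0.01], [-0.997, 0.018, -0.071], [0.07, -0.011, -0.997]]
holder_mouth [([410.1, 250.8], 0.63), ([254.1, 187.2], 0.16)]
holder_toe [([368.5, 255.6], 0.83)]
holder [([393.6, 254.0], 0.58)]
stop [([314.1, 256.5], 0.75), ([452.9, 346.5], 0.73), ([181.5, 281.1], 0.69)]
jar [([255.4, 188.4], 0.82)]
cap [([376.9, 311.0], 0.66)]
lure [([255.9, 312.7], 0.85), ([385.3, 184.0], 0.19)]
guide_a [([383.0, 183.1], 0.69), ([340.4, 182.8], 0.48)]
0.9
```

View pics/side0.png

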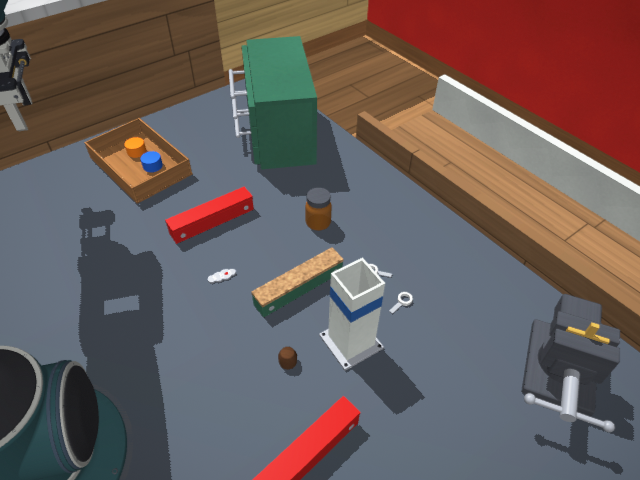

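View pics/top0.png

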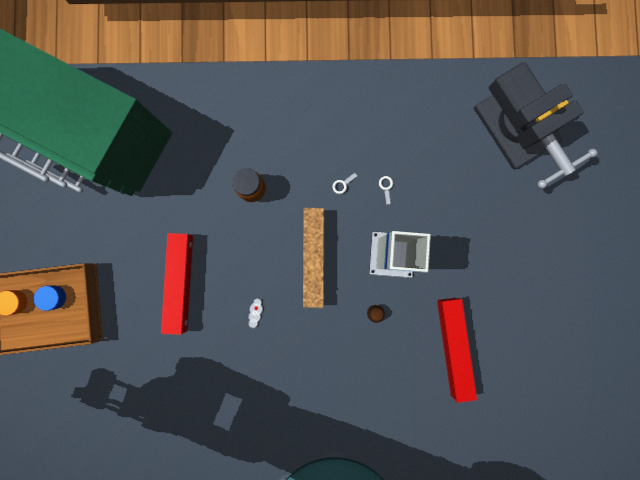

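Both views show the white holder, with its mouth at about (410,251) in top and (357,276) in side. The stop with the cork top is at (314,257) in top, and two red bars are look-alikes. The cap is at (376,313), the guides at (341,185) and (386,185), the jar at (250,185) and the lure at (256,313). Tipping goes to image-left, roughly world +y. Next I'll get positions, the yaw and a reach check.

```bash
cat > h.py <<'E'
from workcell import *
import numpy as np, cv2
P={n:imaging.camera_params(n) for n in("side","top")}
def ray(n,px,z):
    p=P[n]; d=p["R"].T@np.linalg.inv(p["camera_matrix"])@[px[0],px[1],1]; c=-p["R"].T@p["t"]
    return c+d*(z-c[2])/d[2]
E
python3 - <<'E'
from h import *
for q,z,a,b in(("mouth",.2,(356.6,275.6),(410.1,250.8)),("toe",0,(337.5,326.4),(368.5,255.6)),("origin",0,(352.3,344.1),(393.6,254)),("stop",0,(299.4,292.2),(314.1,256.5)),("jar",0,(316,220.6),(255.4,188.4)),("cap",0,(287.1,359.4),(376.9,311)),("lure",0,(222.2,275.7),(255.9,312.7))):
    print(q,ray("side",a,z).round(4),ray("top",b,z).round(4))
im=imaging.grab_frame("top")
hsv=cv2.cvtColor(im,cv2.COLOR_RGB2HSV)
m=cv2.inRange(hsv,(8,70,60),(25,255,255)); m[:190]=0;m[320:]=0;m[:,:295]=0;m[:,335:]=0
c=cv2.boxPoints(cv2.minAreaRect(cv2.findNonZero(m)))
print("cork",[ray("top",p,.045)[:2].round(4).tolist() for p in c])
cr=cv2.resize(im[215:290,355:455],(800,600),interpolation=cv2.INTER_CUBIC);cv2.imwrite("pics/crop.png",cr[:,:,::-1])
E
```

```text
mouth [ 0.5497 -0.1291  0.2   ] [ 0.5491 -0.1352  0.2   ]
toe [ 0.5496 -0.0911  0.    ] [ 0.5467 -0.0856  0.    ]
origin [ 0.5473 -0.1392  0.    ] [ 0.549  -0.1388  0.    ]
stop [0.5389 0.0214 0.    ] [0.547  0.0294 0.    ]
jar [0.692  0.1652 0.    ] [0.6942 0.1518 0.    ]
cap [ 0.4285 -0.0906  0.    ] [ 0.4303 -0.1002  0.    ]
lure [0.4333 0.1553 0.    ] [0.4319 0.153  0.    ]
cork [[0.6447, 0.0496], [0.644, 0.009], [0.4448, 0.0128], [0.4456, 0.0528]]
```

View pics/crop.png

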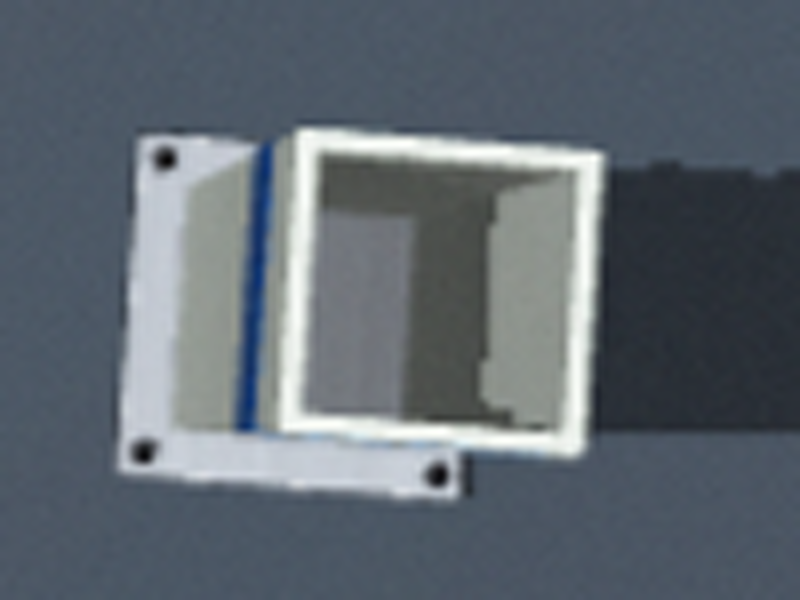

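The rim's outer corners in the crop are at about (298,127), (607,152), (585,458) and (278,432). The stop-side foot edge runs from (137,134) to (118,472).

```bash
cat >> h.py <<'E'
cp=lambda p,z: ray("top",(355+p[0]/8-.5,215+p[1]/8-.5),z)
R4=[cp(p,.2) for p in((298,127),(607,152),(585,458),(278,432))]
mouth=np.mean(R4,0)
u=(R4[0]-R4[1]+R4[3]-R4[2]); u/=np.linalg.norm(u)   # holder x
toe=np.mean([cp(p,.008) for p in((137,134),(118,472))],0); toe[2]=0
toe=(toe+mouth*[1,1,0]+.045*u)/2
ez=np.array([0,0,1.]); w=np.cross(ez,u)
def pose(th,ins,s,off=0.):
    """tool pose with holder tipped th deg, fingertip ins below the rim, s=+-1 jaw sense"""
    t=np.radians(th); hz=ez*np.cos(t)+u*np.sin(t); hx=u*np.cos(t)-ez*np.sin(t)
    p=toe+(-.045+off)*hx+(.2-ins)*hz
    y=s*hx; z=-hz
    return p,np.column_stack([np.cross(y,z),y,z])
E
python3 - <<'E'
from h import *
print("mouth",mouth,"toe",toe,"yaw",np.degrees(np.arctan2(u[1],u[0])),"mouth-toe",(toe-mouth)@u, (toe-mouth)@w)
print("edges",[np.linalg.norm(R4[i]-R4[i-1]).round(4) for i in range(4)])
from scipy.optimize import brentq
d=(.011-toe[1])/u[1]; r=np.hypot(d,.045); print("d",d,"lay",np.degrees(np.arctan2(d,.045)+np.arcsin(.013/r)))
print(read_eef_rot().round(3).tolist())
for s in(1,-1):
    for th in(0,15,30,45,60,72,76):
        j=solver.ik(*pose(th,.035,s)); print(s,th,None if j is None else np.round(j,0))
    print(solver.ik(*pose(0,-.05,s)), solver.ik(*pose(72,-.08,s)))
E
```

```text
mouth [ 0.54876537 -0.13462821  0.2       ] toe [ 0.55332012 -0.08944812  0.        ] yaw 84.18809263484793 mouth-toe 0.04540907613945807 4.373118704287409e-05
edges [np.float64(0.0645), np.float64(0.0656), np.float64(0.0648), np.float64(0.0648)]
d 0.10096712549821048 lay 72.7317592891415
[[-0.928, 0.374, 0.0], [0.374, 0.928, -0.0], [-0.0, 0.0, -1.0]]
1 0 [ -16.   -6.  100.   -0.   86. -101.]
1 15 [ -4.  -6. 101. -15.  86. -87.]
1 30 [  8.  -3. 101. -29.  90. -74.]
1 45 [ 17.   5. 100. -41.  95. -64.]
1 60 [ 24.  15.  98. -50. 102. -55.]
1 72 [ 27.  23.  96. -57. 108. -50.]
1 76 [ 28.  27.  95. -59. 110. -49.]
[-1.63307021e+01 -7.48822555e+00  9.37718503e+01 -2.54444375e-14
  9.37163753e+01 -1.00518795e+02] [ 34.43232458  28.17873791  85.11503919 -54.03225373 116.24085318
 -51.41034705]
-1 0 [-16.  -6. 100.  -0.  86.  79.]
-1 15 [ -4.  -6. 101. -15.  86.  93.]
-1 30 [  8.  -3. 101. -29.  90. 106.]
-1 45 [ 17.   5. 100. -41.  95. 116.]
-1 60 [ 24.  15.  98. -50. 102. 125.]
-1 72 [ 27.  23.  96. -57. 108. 130.]
-1 76 [ 28.  27.  95. -59. 110. 131.]
[-1.63307021e+01 -7.48822555e+00  9.37718503e+01 -2.54444375e-14
  9.37163753e+01  7.94812053e+01] [ 34.43232458  28.17873791  85.11503919 -54.03225373 116.24085318
 128.58965295]
```

Run:
```python
from h import *
effector.grip(.012)
p=read_tcp_pos(); r.movel([p[0],p[1],.32],velocity=.25)
r.goto(*pose(0,-.06,-1))
print(read_time(),read_finger_gap(),read_tcp_pos(),read_contact_force())
a=imaging.grab_frame("side")[180:390,250:470]; b=imaging.grab_frame("top")[150:360,300:520]
cv2.imwrite("pics/above.png",cv2.resize(np.hstack([a,b]),(800,382))[:,:,::-1])
```

```text
5.7167 0.012215137228502877 [ 0.54896801 -0.13366315  0.2600146 ] [-0.04992972  0.19661955 -0.05944269]
```

View pics/above.png

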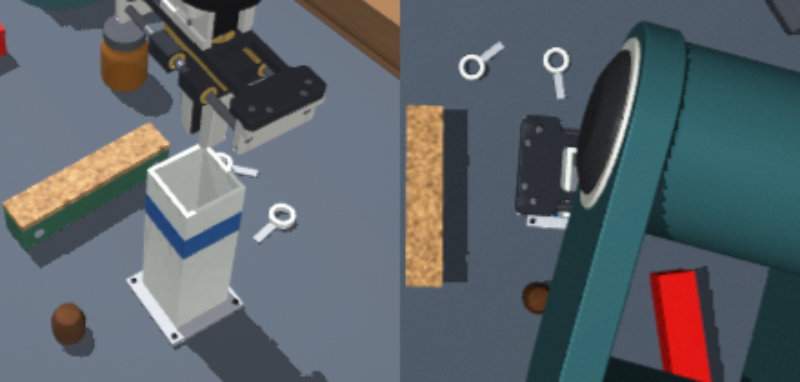

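The fingers hang over the mouth, with the tip at about (205,145) in the left crop and the jaws along the tipping direction. Next I'll lower them in with a contact guard and start tipping in small steps.

Run:
```python
from h import *
hit=r.movel(*pose(0,.035,-1),velocity=.08,contact_N=4)
print("hit",hit,read_tcp_pos(),read_contact_force().round(2),read_time())
if not hit:
    # feel inner walls along holder x
    for sg in(1,-1):
        h=r.movel(pose(0,.035,-1,.010*sg)[0],velocity=.02,contact_N=1.2)
        print(sg,h,(read_tcp_pos()-pose(0,.035,-1)[0])@u,read_contact_force().round(2))
        r.movel(pose(0,.035,-1)[0],velocity=.03)
print(read_time())
```

```text
hit False [ 0.5489798 -0.134282   0.1655894] [ 0.54  0.69 -0.61] 7.15
1 False 0.010016860607193253 [ 0.4  -0.46  0.57]
-1 False -0.010005709782320552 [0.29 1.79 0.97]
9.4167
```

Run:
```python
from h import *
effector.grip(.04,squeeze=3); g=read_finger_gap(); print("touch gap",g,read_contact_force().round(2))
effector.grip(max(g-.005,.012)); print(read_finger_gap(),read_contact_force().round(2),read_time())
for th in range(3,13,3):
    p,R=pose(th,.035,-1); r.movel(p,R,velocity=.025)
    print(th,read_contact_force().round(2))
print(read_time())
a=imaging.grab_frame("side")[150:390,220:540]
cv2.imwrite("pics/t12.png",cv2.resize(a,(800,600))[:,:,::-1])
```

```text
touch gap 0.0241001386905481 [0.3  0.84 1.08]
0.018869466262583807 [0.1  0.47 0.48] 10.325
3 [-0.43 -1.55  0.26]
6 [ 0.92 -0.65  0.22]
9 [-0.22 -0.38  0.19]
12 [-0.77 -0.9  -0.49]
12.3583
```

View pics/t12.png

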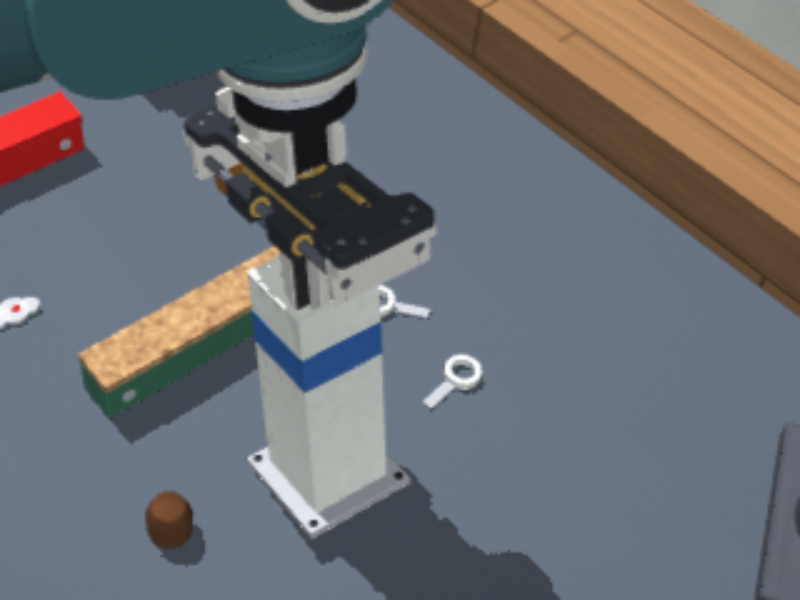

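The holder is tipping as intended. The tube leans towards the cork, the far foot edge is up and the near edge has stayed put. I'll continue with a guard.

Run:
```python
from h import *
for th in range(16,65,4):
    p,R=pose(th,.035,-1); h=r.movel(p,R,velocity=.025,contact_N=12)
    print(th,h,read_contact_force().round(2))
    if h: break
print(read_time())
a=imaging.grab_frame("side")[150:390,220:540]
cv2.imwrite("pics/t64.png",cv2.resize(a,(800,600))[:,:,::-1])
```

```text
16 False [ 0.03 -0.35 -0.12]
20 False [-0.18 -0.64 -0.24]
24 False [-0.21 -0.18  0.78]
28 False [-1.01 -0.19 -0.3 ]
32 False [ 0.39 -0.78  0.2 ]
36 False [ 0.4   0.02 -1.66]
40 False [ 0.5   0.13 -0.03]
44 False [ 0.42 -0.88 -0.21]
48 False [ 0.05  0.28 -1.76]
52 False [-0.11 -0.1  -0.2 ]
56 False [ 0.17 -0.38  0.33]
60 False [ 0.25  0.57 -0.93]
64 False [ 0.54 -0.14 -1.99]
20.5333
```

View pics/t64.png

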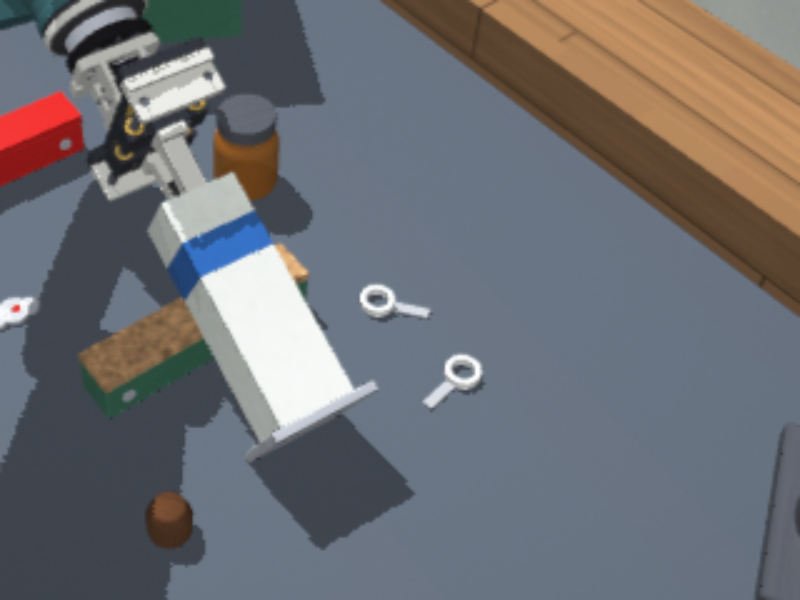

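The holder leans at about 64°, steadied by the fingers, with the foot edge still down and the bystanders untouched. Next is the last part, in small steps with a light contact stop.

Run:
```python
from h import *
for th in np.arange(65.5,76.1,1.5):
    p,R=pose(th,.035,-1); h=r.movel(p,R,velocity=.015,contact_N=6)
    f=np.mean([(r.wait(.03),read_contact_force())[1] for _ in range(6)],0)
    print(th,h,f.round(2))
    if h: break
print(read_time())
a=imaging.grab_frame("side")[150:390,220:540]
cv2.imwrite("pics/t75.png",cv2.resize(a,(800,600))[:,:,::-1])
```

```text
65.5 False [ 0.12 -0.29 -1.54]
67.0 False [-0.32 -0.44 -1.27]
68.5 False [ 0.11 -0.15 -2.02]
70.0 False [ 0.03 -0.56 -1.4 ]
71.5 False [ 0.15 -0.36 -1.29]
73.0 False [-0.24 -0.08 -0.3 ]
74.5 False [ 0.12 -1.36  1.73]
76.0 False [-0.17 -2.05  1.64]
25.7833
```

View pics/t75.png

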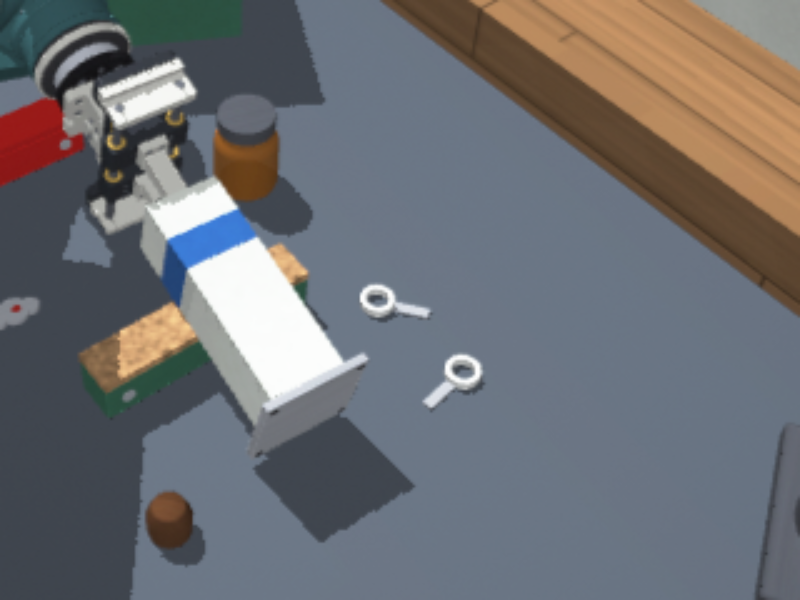

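The load on the fingers reversed between 73° and 74.5°, so the holder now rests on the cork (expected 72.7°). I'll centre and narrow the fingers, then withdraw along the tube.

Run:
```python
from h import *
r.movel(*pose(73,.035,-1),velocity=.02)
effector.grip(.008); print(read_contact_force().round(2))
print(r.movel(*pose(73,0,-1),velocity=.04,contact_N=6),read_contact_force().round(2))
r.movel(*pose(73,-.06,-1),velocity=.08,contact_N=8)
p=read_tcp_pos(); r.movel([p[0],p[1]+.03,p[2]+.10],velocity=.12)
print(read_time(),read_tcp_pos())
for n in("side","top"):
    im=imaging.grab_frame(n)
    print(n,[(q,[np.round(d["centre"],1).tolist() for d in spotter.spot_point(n,q)][:2]) for q in("holder_toe","holder_mouth","jar","cap","lure","guide_a")])
    cv2.imwrite(f"pics/end_{n}.png",im[150:400,180:480,::-1])
a=[cv2.imread(f"pics/end_{n}.png") for n in("side","top")]
cv2.imwrite("pics/end.png",cv2.resize(np.hstack(a),(800,333)))
for n,q in(("top","holder_toe"),("side","holder_toe")):
    print(ray(n,spotter.spot_point(n,q)[0]["centre"],0) if spotter.spot_point(n,q) else None)
print(read_time(),toe)
```

```text
[0.32 0.03 0.4 ]
False [-0.41  0.77  0.75]
29.825 [0.57694031 0.17440254 0.21799838]
side [('holder_toe', [[336.9, 329.7]]), ('holder_mouth', [[292.0, 231.7], [341.5, 328.8]]), ('jar', [[317.2, 222.5], [405.6, 300.4]]), ('cap', [[283.8, 363.2], [371.8, 265.7]]), ('lure', [[221.6, 275.5]]), ('guide_a', [[403.8, 300.9], [371.1, 268.7]])]
top [('holder_toe', []), ('holder_mouth', [[284.4, 242.2]]), ('jar', [[254.4, 187.9], [384.5, 184.4]]), ('cap', [[373.3, 309.0], [377.2, 255.4]]), ('lure', [[256.1, 312.3]]), ('guide_a', [[386.5, 181.6], [341.2, 183.6]])]
None
[ 0.54392769 -0.09626925  0.        ]
30.675 [ 0.55332012 -0.08944812  0.        ]
```

View pics/end.png

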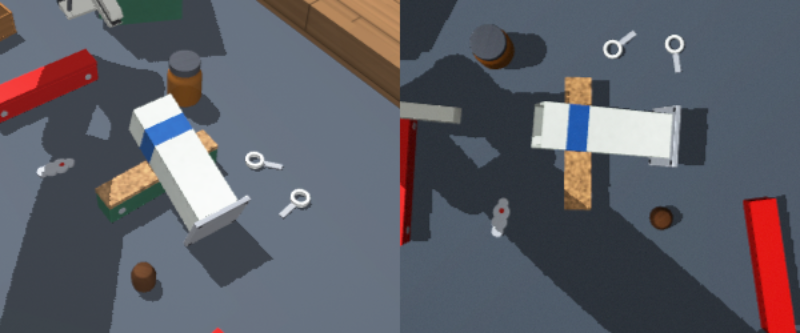

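The holder lies across the cork with its mouth beyond the bar, and its foot edge is within about 10 mm of its start point. The cap centre is at (376,313) in the full picture, as before, and the other bystanders are unmoved. The gripper is clear.

```bash
python3 -c "
from workcell import *
r.job_done(); print(read_time())"
```

```text
the job is handed in; nothing more can be done
the job is handed in; nothing more can be done
```

The holder is lying on its side across the cork of the green bench stop, and I handed the job in at about 31 s of the 48 s allowed. No verdict was reported.

**How it was done:** I put loosely spread fingertips about 35 mm into the open top. I then tipped the holder in small steps about its near foot edge, with the fingers pushing at first and then holding it back past its balance point. Before tipping, I opened the fingers briefly against the inner walls at 3 N to measure the play, then backed them off. Once it was down, I closed the fingers and drew them out along the tube, and the wrist force stayed near noise.

**Last checks:**
- **Resting angle:** the load on the fingers reversed between 73° and 74.5°, close to the 72.7° I calculated for resting on the cork. I did not measure the final angle separately.
- **Position:** the last pictures show the tube on the cork, the mouth beyond the bar, the foot edge on the slate and the gripper clear.
- **Foot edge:** the side camera puts it about 12 mm from where it started, roughly the size of that network's own scatter. The top camera did not find it, because it was hidden.
- **Bystanders:** all look unmoved. The network placed the cap about 4 pixels (7 mm) off in the top view, but in the picture itself the cap is where it was.

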